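# Unlock the napkin dispenser with its pin key and draw out the magazine

### The job

Open the steel napkin dispenser for refilling: take its pin key out of the wooden stand, feel the pin down through the hole in the dispenser's top and its hidden guide, and press until the spring latch lets the magazine jump out at the front. Then put the key back fully home in its stand and draw the magazine out to its stop. Use the key lightly, as with two fingers (the lock takes no more than 20 N), and leave the things standing about where they are.

Things in the scene. Friction and masses are not known exactly. Their poses are not given: they have to be found in the camera images.
- dispenser: Fixed countertop napkin dispenser: steel box 150 (x, depth) x 130 (y, width) x 120 mm high with a black front plate. Origin at the centre of its underside, z up, front faces its own -x. Its top is a 4 mm sheet with a key hole; under that, unseen, lie a guide plate and a spring latch. Tripping the latch frees the magazine.
- key_hole (a point): Centre of the round key hole, 18 mm in diameter with a thin raised ring (1.5 mm) round it, in the dispenser's top at the level of the top face (120 mm above the worktop); axes as the dispenser's.
- guide_level (a point): Point on the key hole's axis, 14 mm below the dispenser's top: level of the upper face of the hidden fixed steel guide plate (50 mm wide, 6 mm thick, one round bore of 7 mm right through). It was screwed in with play: the bore's centre lies up to 4 mm off this point in x and up to 4 mm in y (dispenser axes), differently each time, so feel for it with the pin's tip.
- latch_level (a point): Point on the key hole's axis, 32 mm below the top: mean level of the latch's flat 34 mm striker pad, under the guide. Screw-adjusted: true level up to 6 mm higher or lower. Pressed straight down, it starts to move at about 5 N, trips 6 mm down at about 8 to 9 N and meets a hard stop 9 mm down. It springs back up when let go; the magazine, once it has jumped out, stays free.
- pin_key: Loose pin key, 70 g: blunt steel pin 5.5 mm in diameter, 75 mm long; above it a steel collar 24 mm wide (75 to 80 mm from the tip), above that a black flat handle 28 (x) x 12 (y) x 38 mm (80 to 118 mm from the tip). Origin at the pin's tip, z along the pin towards the handle. Starts upright in the stand, collar on the stand's top, tip 3 mm above the worktop.
- key_stand: Fixed wooden block 52 x 52 mm, 78 mm high, with one upright bore right through its middle; origin at the centre of its underside.
- stand_bore (a point): Centre of the mouth of the stand's bore (11 mm in diameter), in the stand's top face 78 mm above the worktop. The key is home when its pin is in the bore and its collar rests on the block.
- magazine (a joint): How far the magazine has come out of the dispenser's front, m: 0 shut and latched, 0.11 at its stop. Tripped, a spring pushes it out to about 0.05 and it stays there; after that it slides with about 1.5 N of friction.
- magazine_lip (a point): Middle of the upper edge (92 mm above the worktop) of the magazine's black front plate, which is 10 mm thick in x and 124 mm wide; moves with it along the dispenser's -x. Behind the plate is an open tray, inside 112 mm wide, walls 50 mm above the worktop. After the jump a gap of about 50 mm between plate and dispenser lets fingers in from above.
- garlic_1: Bystander: garlic bulb, 60 mm, origin at its underside.
- oval_bowl: Bystander: small oval bowl 82 x 102 x 38 mm, origin at its underside, right of the dispenser.
- spice_c: Bystander: spice jar with a white cap, 43 mm wide and 100 mm high, origin at its underside, right of the dispenser and farther back.
- lime_1: Bystander: lime, 52 x 45 x 45 mm, origin at its underside.

How it is judged:
By the outcome, as a careful person would: the job done as asked, in the order asked, and still so for the second after the job is handed in, with the robot touching nothing.
It also fails if it takes over 72 s, if anything falls off the work surface, if the arm or the gripper's body presses on something with over 40 N, if the wrist force passes 120 N, or if a joint passes its speed limit or range.

### The arm

A 6-joint arm with a two-finger parallel gripper is mounted at the origin on a cart in front of the work surface, level with it; the furniture and walls round the work are solid. World frame = base frame: x ahead of the robot, y to its left, z up, the work surface at z = 0. Lengths are in mm, angles in rad, forces in N, time in s.
With the tool pointing down it reaches from about 225 to 875 mm from the base axis. Payload 3.4 kg.
Tool frame: the origin (TCP) lies on the centre line of the jaws, within the pads' length; the fingertips stand 22 mm ahead of it and the grasp point (between the pads) lies 3 mm ahead of it; z points along the fingers, y is the line along which they close (so a half turn about z gives the same grasp; the last joint's range is limited). The gripper opens to 85 mm and grips with 20 to 120 N. Pads are 22 mm wide; open, the fingers measure 114 mm over their backs; the gripper's body (76 mm by 85 mm) begins 54 mm behind the grasp point. The pads swing forward as they close: fully open they stand 13 mm farther back than shut.
Start: joints at [-1.333, 0.276, 1.505, -0, 1.361, -0.121], TCP at [201.912, -538.416, 253.328] pointing down, gripper open.
Joint ranges: [-2.89, 2.89], [-0.75, 2.08], [0.22, 2.7], [-1.18, 4.32], [0.11, 2.71], [-2.7, 2.7]. Speed limits (rad/s): [2.57, 2.57, 3.14, 3.14, 3.14, 3.14].

### API

Orientations are given as [roll, pitch, yaw] about the fixed x, y, z axes, in that order (R = Rz(yaw) Ry(pitch) Rx(roll)).
In Python, from station import env gives the robot as it stands.
- The arm moves only by the tool drive_tool, never from a script. Its argument "series" is a list of rows, each a list of 7 numbers: the shift along the tool's x, y, z in mm, then the turn, a rotation vector about the tool's x, y, z in degrees, then the opening, from 0 (shut) to 1 (fully open). In form: [[tx, ty, tz, ax, ay, az, grip], ...]. A call has 1 to 12 rows; each row is the pose to reach, as a shift and turn from the pose commanded when the call began, along the tool's axes at that moment; what a row does not reach only later rows make up. A row lasts 1/8 s, in which the tool goes at most 62.5 mm and 10.7 degrees, less where a joint would pass 70% of its speed; a pose out of reach is approached as far as the arm can. A call with a gripper value outside its range is refused whole. The fingers move at their own pace and stop on an object; "squeeze" is the grip in N (left out, the last holds). Time passes only in rows, so rows that repeat a pose let the fingers close. It gives the time, the measured TCP pose, the force, the opening and the grip force at its end, in the units of the state.
- env.read_state(): the state, without advancing time (a new reading comes with each control period).
- env.capture(name): name is "side" or "top"; returns (picture, depth): 400x640x3 uint8, red, green, blue; 400x640 float32, mm along the optical axis (not along the pixel's ray), 0 where there is no reading.
- env.calibration(name): a dict with "vfov" (degrees; the focal length in pixels is half the picture's height over the tangent of half this angle, whatever the lens; pixels are square), "cx", "cy" (the principal point, pixels), "distortion" ([k1, k2, p1, p2, k3] as OpenCV has them; the pictures are not rectified), "R" (3x3) and "t" (3): a world point X has camera coordinates R X + t. Camera axes: x right, y down, z forward; pixel columns grow to the right and rows downward; lengths in mm; the calibration is good to about 2 mm. A picture is of the moment at which its call begins. calibration takes no time and is no camera call.
- env.job_done(): hands the job in; it is judged then, once.
Trained networks look in the newest picture that a camera, given by its name, has taken for a name from the list of things; names that differ only in an ending like _2 or _b are one class to them, and where a whole thing is asked for, a point or a joint stands for the part that bears it (a point fixed in the world has none). Each returns a list of dicts, best first, with "confidence" (0 to 1); they miss things now and then, are a little off and sometimes report something else, mostly with a low value. They report only what shows in the picture. A call takes as long as a camera call.
- env.outline_of(camera, name): "region" (400x640 bool, what is visible of it) and "xy" ([column, row] in pixels, amid what is visible of it).
The state is a dict: "t": time; "qpos": joint angles; "joint_velocities": joint speeds; "effort": joint torques, N m; "position": TCP position; "ee_rot": TCP orientation; "force": force on the tool from outside, world axes, zero at the start; "ft_torque": the same for the moment, N m; "gripper_width": opening from 0.0 (shut) to 1.0 (fully open); "finger_force": force on a finger pad.
Only numpy, scipy, OpenCV 4.12 (cv2) and the standard library are available. Lean on these libraries where they do the work, as an engineer would, in place of code of your own. Each camera call takes 0.05 s, during which the arm holds its last target. There are 200 camera calls.

## Working session

There is one attempt and no reset: what is moved stays moved. The work goes in short steps, Python scripts to look and compute and a tool call to move; the robot and the scene stay as the last step left them, time stands still between calls to the robot, and variables do not carry over. Pictures are saved under pics/ and viewed, at most 10 in all, crops included, and the job is handed in when it is done.

Besides the shell and the picture viewer there is one more tool, called after "Emit:" as name(argument=value, ...), one argument or row to a line, values as JSON. drive_tool: Moves the arm, as the interface text tells. Its arguments: {"type":"object","properties":{"series":{"type":"array"},"squeeze":{"type":"number"}},"required":["series"]}

```bash
mkdir -p pics; ls
cat > h.py <<'E'
import numpy as np, cv2
from station import env
from scipy.spatial.transform import Rotation as Ro
def cal(n):
    c=env.calibration(n); f=200/np.tan(np.radians(c["vfov"])/2)
    K=np.array([[f,0,c["cx"]],[0,f,c["cy"]],[0,0,1]]); return K,np.array(c["distortion"],float),np.array(c["R"]),np.array(c["t"]).ravel()
def pts(n,uv,d):  # pixels + depth -> world
    K,D,R,t=cal(n); uv=np.array(uv,float).reshape(-1,1,2)
    p=cv2.undistortPoints(uv,K,D).reshape(-1,2); d=np.array(d,float).reshape(-1,1)
    return (np.hstack([p*d,d])-t)@R
def onz(n,uv,z):
    a=pts(n,uv,np.ones(len(uv))); K,D,R,t=cal(n); o=-R.T@t; v=a-o
    return o+v*((z-o[2])/v[:,2:3])
def proj(n,X):
    K,D,R,t=cal(n); return cv2.projectPoints(np.array(X,float).reshape(-1,1,3),cv2.Rodrigues(R)[0],t,K,D)[0].reshape(-1,2)
def region_pts(n,reg,dep):
    v,u=np.nonzero(reg&(dep>0)); return pts(n,np.c_[u,v],dep[v,u])
E
python3 - <<'E'
from h import *
np.set_printoptions(precision=1,suppress=True)
s=env.read_state(); print({k:np.round(v,3) for k,v in s.items()})
for n in("side","top"):
    im,d=env.capture(n); cv2.imwrite(f"pics/{n}0.png",im[...,::-1]); np.savez(f"{n}0.npz",im=im,d=d)
    K,D,R,t=cal(n); print(n,K[0,0],D,"cam at",-R.T@t,"axis",R[2])
    for name in["dispenser","key_hole","pin_key","key_stand","stand_bore","garlic_1","oval_bowl","spice_c","lime_1","magazine_lip"]:
        for r in env.outline_of(n,name)[:2]:
            P=region_pts(n,r["region"],d)
            print(name,round(r["confidence"],2),np.round(r["xy"]),r["region"].sum(),*( [np.median(P,0),np.percentile(P,2,0),np.percentile(P,98,0)] if len(P) else []))
E
```

```text
pics
{'t': np.float64(0.0), 'qpos': array([-1.3,  0.3,  1.5, -0. ,  1.4, -0.1]), 'joint_velocities': array([-0., -0.,  0.,  0., -0., -0.]), 'effort': array([  0. , -41.7, -24.6,  -0. ,   0. ,   0. ]), 'position': array([ 201.8, -537.9,  252.4]), 'ee_rot': array([-3.1, -0. ,  0.4]), 'force': array([0.5, 0.5, 0.4]), 'ft_torque': array([ 0., -0.,  0.]), 'finger_force': np.float64(0.0), 'gripper_width': np.float64(1.004)}
side 386.62417216477513 [-0.  0.  0.  0.  0.] cam at [125.5 628.1 803.5] axis [ 0.3 -0.7 -0.6]
dispenser 0.9 [309. 172.] 2661 [ 611.  -292.5   93.1] [ 542.8 -414.8    2. ] [ 700.  -275.4  122.2]
key_hole 0.8 [314. 169.] 2640 [ 610.  -292.2   93.5] [ 542.7 -412.2    5.6] [ 699.6 -275.4  122.3]
pin_key 0.76 [270. 268.] 181 [503.3 119.8 102.3] [491.8 109.1  78.1] [517.2 126.1 121.5]
pin_key 0.67 [270. 282.] 776 [492.3 136.4  53.5] [479.1  92.8   2. ] [531.5 142.8  79.4]
key_stand 0.79 [270. 285.] 792 [492.3 136.4  53.8] [479.1  92.5   1.1] [531.5 142.8  79.3]
stand_bore 0.63 [273. 284.] 794 [491.6 135.4  54.1] [479.   92.2   2. ] [531.4 142.7  79.3]
garlic_1 0.71 [373. 167
[... 1104 characters left out ...]
2.9  78.8] [519.7 120.  124.3]
key_stand 0.6 [214. 212.] 483 [501.6 104.3  76.5] [481.   87.    1.3] [546.  140.1 109. ]
stand_bore 0.95 [214. 209.] 489 [503.5 102.3  76.3] [481.   86.4  -0.8] [544.2 138.1  85.8]
garlic_1 0.55 [445. 226.] 320 [ 470.9 -517.    39.4] [ 447.4 -543.5   22.2] [ 497.8 -495.8   55.2]
oval_bowl 0.86 [453. 188.] 797 [ 577.3 -555.8   19.7] [ 537.6 -594.3    6.9] [ 612.7 -505.5   41.1]
spice_c 0.67 [427. 158.] 354 [ 652.  -469.6   95.2] [ 638.2 -505.5    2.9] [ 676.9 -454.1  104.6]
lime_1 0.51 [183. 233.] 225 [441.8 196.8  38.2] [423.  180.2  22.5] [464.1 218.   45.8]
magazine_lip 0.84 [380. 194.] 379 [ 550.5 -350.7   82.3] [ 542.7 -409.6   11.1] [ 572.7 -293.8   96.2]
```

Run:
```python
import cv2,numpy as np
t=cv2.imread("pics/top0.png");s=cv2.imread("pics/side0.png")
def c(i,x,y,w,h,W,H): return cv2.resize(i[y:y+h,x:x+w],(W,H),interpolation=cv2.INTER_CUBIC)
a=np.hstack([c(t,335,115,80,60,400,300)*1,c(t,174,180,80,60,400,300)])
b=np.hstack([c(s,270,130,100,75,400,300),c(s,230,235,100,75,400,300)])
cv2.imwrite("pics/c1.png",np.vstack([a,b]))
```

```text
(no output)
```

View pics/top0.png

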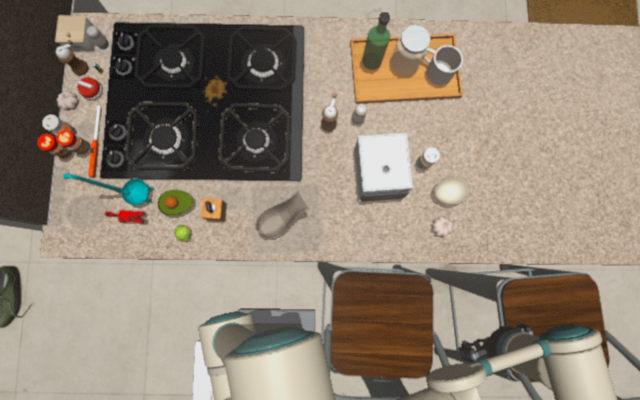

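View pics/c1.png

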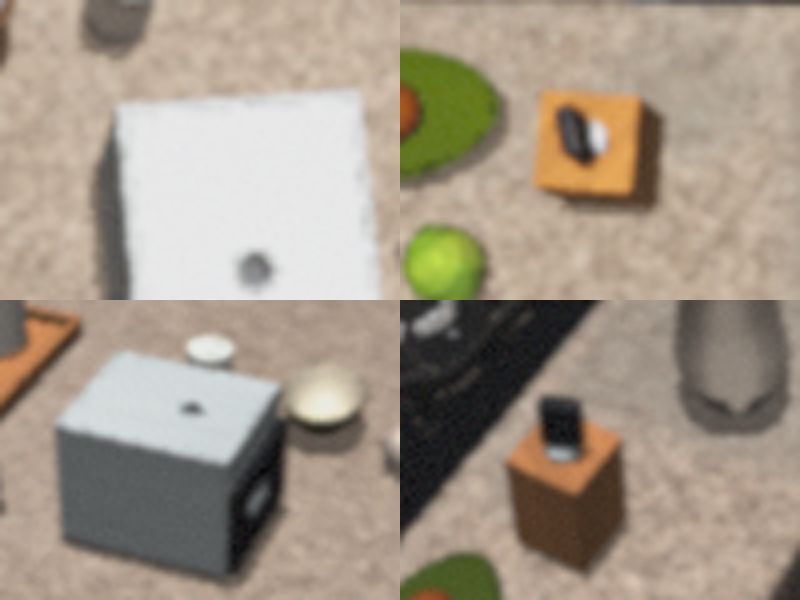

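The top view shows the dispenser top with the hole at about (386,169), and the stand with the key at about (212,208). The pot is at (282,215), the spice jar at (429,158) and the avocado left of the stand. In the side view the hole is at about (318,157). The handle is turned about 20° off the block's edges in the top view. Next I'll measure these properly.

Run:
```python
from h import *
np.set_printoptions(precision=1,suppress=True)
T=np.load("top0.npz");S=np.load("side0.npz")
def dark(im,x0,y0,x1,y1,thr):
    g=im[y0:y1,x0:x1].astype(float).mean(2); bg=np.median(g); w=np.clip(bg-g-thr,0,None)
    v,u=np.mgrid[y0:y1,x0:x1]; return np.array([[ (w*u).sum()/w.sum(),(w*v).sum()/w.sum()]])
ht=dark(T["im"],380,162,393,175,25);hs=dark(S["im"],312,152,325,162,25)
print("hole px",ht,hs,"world z=120:",onz("top",ht,120),onz("side",hs,120))
# triangulate
def tri(a,b):
    P=[]; 
    for n,uv in(("top",a),("side",b)):
        K,D,R,t=cal(n);P.append((np.c_[R,t],cv2.undistortPoints(np.array(uv).reshape(-1,1,2),K,D).reshape(-1,2).T))
    X=cv2.triangulatePoints(P[0][0],P[1][0],P[0][1],P[1][1]);return (X[:3]/X[3]).T
print("tri",tri(ht,hs))
def top_plane(n,A,z0,z1,x0,x1,y0,y1):
    v,u=np.mgrid[0:400,0:640]; d=A["d"]; P=pts(n,np.c_[u.ravel(),v.ravel()],d.ravel())
    m=(d.ravel()>0)&(P[:,2]>z0)&(P[:,2]<z1)&(P[:,0]>x0)&(P[:,0]<x1)&(P[:,1]>y0)&(P[:,1]<y1)
    return P[m],A["im"].reshape(-1,3)[m]
for n,A in(("top",T),("side",S)):
    for nm,z0,z1,b in(("disp",112,130,(500,740,-450,-240)),("stand",68,84,(460,550,60,160))):
        P,_=top_plane(n,A,z0,z1,*b); r=cv2.minAreaRect(P[:,:2].astype(np.float32))
        print(n,nm,len(P),np.median(P,0),r)
    P,c=top_plane(n,A,90,135,470,540,80,145)
    print(n,"handle",len(P),np.median(P,0),P.min(0),P.max(0),cv2.minAreaRect(P[:,:2].astype(np.float32)))
    g=c.mean(1); 
    Q=P[:,:2]-P[:,:2].mean(0);w,V=np.linalg.eigh(Q.T@Q/len(Q));print(" pca",np.sqrt(w),np.degrees(np.arctan2(V[1,1],V[0,1])))
# dark pixel masks handle
for n,A,b in(("top",T,(203,198,222,215)),("side",S,(260,255,280,278))):
    x0,y0,x1,y1=b;g=A["im"][y0:y1,x0:x1].mean(2);v,u=np.nonzero(g<75);print(n,len(u),"dark px center",u.mean()+x0,v.mean()+y0,u.min()+x0,u.max()+x0,v.min()+y0,v.max()+y0)
    print(g[::1].astype(int) if n=="top" else "")
```

```text
hole px [[385.8 168.3]] [[317.6 156.8]] world z=120: [[ 613.7 -348.8  120. ]] [[ 612.3 -348.   120. ]]
tri [[ 613.5 -349.2  119.2]]
top disp 2676 [ 632.3 -346.1  120.6] ((632.7581176757812, -346.54205322265625), (151.71975708007812, 129.41954040527344), 5.457732677459717)
top stand 317 [503.8 108.2  78. ] ((507.6130676269531, 113.48785400390625), (53.1182746887207, 52.254051208496094), 87.48917388916016)
top handle 70 [506.1 111.5 118.8] [493.4 105.8  90. ] [519.7 120.3 125.4] ((506.65185546875, 112.77401733398438), (26.150476455688477, 12.653972625732422), 13.547867774963379)
 pca [3.7 8. ] -166.4282506688913
side disp 1061 [ 626.8 -337.5  120.1] ((630.949951171875, -345.63385009765625), (153.16798400878906, 135.96633911132812), 4.2766523361206055)
side stand 320 [497.2 125.8  77.4] ((505.39990234375, 115.39220428466797), (54.86042022705078, 53.43101501464844), 86.37855529785156)
side handle 132 [503.4 119.1 110.5] [491.1 107.4  90.2] [520.9 124.  122.3] ((506.383544921875, 116.1224365234375), (29.125240325927734, 13.02663803100586), 18.31020736694336)
 pca [2.9 8. ] -161.1559198156
[... 823 characters left out ...]
  71  44 101 181 222 214 180 156 153 153 153 136
   98]
 [147 148 132  94  74  84  78  52  86 162 208 208 170 150 154 154 156 137
   96]
 [149 148 135 103  77  78  75  53  63 127 185 194 162 148 154 157 158 143
   95]
 [149 149 139 118  87  68  60  43  42  89 143 167 154 153 156 160 159 140
   94]
 [151 150 148 141 117  90  62  45  42  72 119 151 155 156 159 161 159 137
   90]
 [151 151 153 151 147 130 100  69  69  93 129 148 154 158 161 161 153 130
   83]
 [150 152 155 155 156 150 136 114 110 123 144 155 158 160 162 160 151 123
   80]
 [152 156 159 156 157 156 153 149 145 146 153 157 160 161 161 158 150 121
   77]]
side 121 dark px center 269.57851239669424 265.1487603305785 260 275 255 272
```

```bash
cat >> h.py <<'E'
import sys
def delta(x,y,z,yaw_deg,c=None):  # shift/turn from commanded pose c=(x,y,z,yaw_deg), or measured one
    s=env.read_state(); 
    if c is None: c=[*s["position"],np.degrees(s["ee_rot"][2])]
    a=np.radians(c[3]); d=np.array([x,y,z])-c[:3]
    return np.round([np.cos(a)*d[0]+np.sin(a)*d[1],np.sin(a)*d[0]-np.cos(a)*d[1],-d[2],-(yaw_deg-c[3])],2)
E
python3 - <<'E'
from h import *
s=env.read_state();print(s["position"],np.degrees(s["ee_rot"]))
print(delta(506.6,114,215,15,[201.9,-538.4,253.3,np.degrees(s["ee_rot"][2])]))
S=np.load("side0.npz")["d"]
for n,b in(("top",(255,190,312,240)),("top",(150,185,198,220))):
    d=np.load("top0.npz")["d"];x0,y0,x1,y1=b;v,u=np.mgrid[y0:y1,x0:x1];P=pts("top",np.c_[u.ravel(),v.ravel()],d[y0:y1,x0:x1].ravel())
    P=P[(P[:,2]>15)&(P[:,2]<300)];print(P.min(0),P.max(0))
E
```

```text
[ 201.91880208 -538.42393645  253.32006403] [1.79994735e+02 1.64458488e-03 2.05599455e+01]
[ 514.41 -503.84   38.3     5.56]
[ 431.62427807 -148.33111543   15.02034398] [553.0542382   -2.29993413 101.02440155]
[491.30562716 174.99943006  22.57411564] [566.07109888 277.05392802  58.17549373]
```

Emit:
drive_tool(
  series=[
    [514.4,-503.8,38.3,0,0,5.56,0.55],
    [514.4,-503.8,38.3,0,0,5.56,0.55],
    [514.4,-503.8,38.3,0,0,5.56,0.55],
    [514.4,-503.8,38.3,0,0,5.56,0.55],
    [514.4,-503.8,38.3,0,0,5.56,0.55],
    [514.4,-503.8,38.3,0,0,5.56,0.55],
    [514.4,-503.8,38.3,0,0,5.56,0.55],
    [514.4,-503.8,38.3,0,0,5.56,0.55],
    [514.4,-503.8,38.3,0,0,5.56,0.55],
    [514.4,-503.8,38.3,0,0,5.56,0.55],
    [514.4,-503.8,38.3,0,0,5.56,0.55],
    [514.4,-503.8,38.3,0,0,5.56,0.55],
  ],
  squeeze=50,
)

```text
t: 2.6
position: [507.6, 116.9, 214.8]
ee_rot: [-3.141, -0.001, 0.264]
force: [1.1, -0.9, -0.1]
gripper_width: 0.549
finger_force: 0.0
```

Emit:
drive_tool(
  series=[
    [0,0,0,0,0,0,0.55],
    [0,0,60,0,0,0,0.55],
    [0,0,106.5,0,0,0,0.55],
    [0,0,106.5,0,0,0,0.55],
    [0,0,106.5,0,0,0,0.55],
  ],
)

```text
t: 3.22
position: [507.8, 113.3, 110.1]
ee_rot: [3.141, -0.002, 0.261]
force: [0.3, 0.5, 0.2]
gripper_width: 0.55
finger_force: 0.0
```

Run:
```python
from h import *
s=env.read_state();print(s["t"],s["position"],np.degrees(s["ee_rot"]))
o=[]
for n,(x,y,w,h) in(("top",(174,170,100,75)),("side",(230,215,100,75))):
    im,d=env.capture(n); o.append(cv2.resize(im[y:y+h,x:x+w,::-1],(400,300),interpolation=cv2.INTER_CUBIC))
cv2.imwrite("pics/c2.png",np.hstack(o))
```

```text
3.225 [507.79643844 113.30823613 110.09879097] [ 1.79955873e+02 -1.40940615e-01  1.49477374e+01]
```

View pics/c2.png

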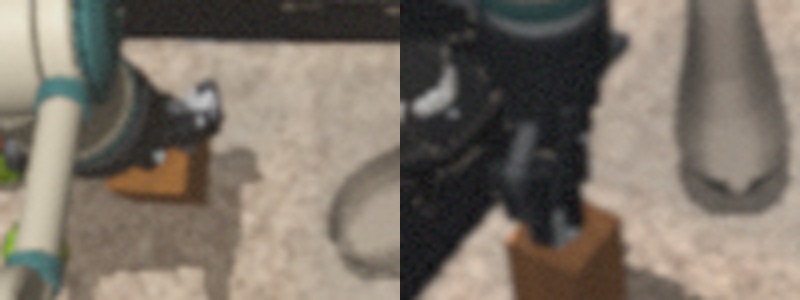

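The open fingers straddle the handle over the stand, near (190,150) in the left crop, and clear the block and the avocado. I'll close now.

Emit:
drive_tool(
  series=[
    [0,0,0,0,0,0,0.0],
    [0,0,0,0,0,0,0.0],
    [0,0,0,0,0,0,0.0],
    [0,0,0,0,0,0,0.0],
    [0,0,0,0,0,0,0.0],
    [0,0,0,0,0,0,0.0],
  ],
  squeeze=50,
)

```text
t: 4.08
position: [507.3, 114.0, 109.6]
ee_rot: [3.141, -0.002, 0.262]
force: [-1.5, -0.3, 6.1]
gripper_width: 0.131
finger_force: 49.2
```

Run:
```python
from h import *
s=env.read_state();print(s["t"],s["position"],np.degrees(s["ee_rot"]),s["force"],s["ft_torque"],s["gripper_width"],s["finger_force"])
```

```text
4.075 [507.29780316 114.03224719 109.60254909] [ 1.79971029e+02 -1.08486113e-01  1.50128470e+01] [-1.47221241 -0.28169452  6.09470116] [-0.05074618  0.08964841 -0.01722537] 0.13143202065100593 49.21942949295044
```

Emit:
drive_tool(
  series=[
    [0,0,-10,0,0,0,0.0],
    [0,0,-30,0,0,0,0.0],
    [0,0,-70,0,0,0,0.0],
    [0,0,-115,0,0,0,0.0],
    [0,0,-130,0,0,0,0.0],
    [0,0,-130,0,0,0,0.0],
  ],
)

```text
t: 4.82
position: [506.8, 114.0, 239.0]
ee_rot: [3.141, -0.002, 0.262]
force: [-0.2, -0.0, -0.1]
gripper_width: 0.132
finger_force: 48.9
```

Run:
```python
from h import *
s=env.read_state();print(s["t"],s["position"],np.degrees(s["ee_rot"]),s["force"],s["ft_torque"],s["gripper_width"],s["finger_force"])
print(delta(613,-348.5,238.5,15,[506.6,114,238.5,15]))
o=[]
for n,(x,y,w,h) in(("top",(174,150,100,75)),("side",(220,175,130,97))):
    im,d=env.capture(n); o.append(cv2.resize(im[y:y+h,x:x+w,::-1],(400,300),interpolation=cv2.INTER_CUBIC))
cv2.imwrite("pics/c3.png",np.hstack(o))
```

```text
4.825 [506.81197312 113.98228176 239.04574769] [ 1.79979422e+02 -8.71262505e-02  1.50022632e+01] [-0.18215538 -0.00904698 -0.09206107] [ 0.03508635 -0.01928077 -0.0045181 ] 0.13206139509793763 48.9289516210556
[-16.93 474.28  -0.     0.  ]
```

View pics/c3.png

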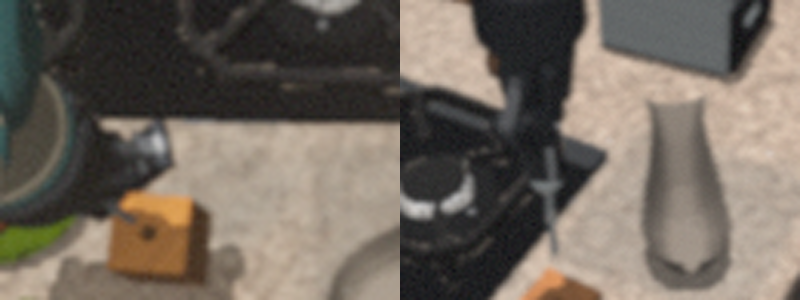

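The key hangs upright in the grip, with the pin at about (550,210) in the right crop. The empty bore shows in the left crop at (148,232), which is top pixel (211,208). Next I'll carry it over the dispenser hole.

Emit:
drive_tool(
  series=[
    [-16.9,474.3,0,0,0,0,0.0],
    [-16.9,474.3,0,0,0,0,0.0],
    [-16.9,474.3,0,0,0,0,0.0],
    [-16.9,474.3,0,0,0,0,0.0],
    [-16.9,474.3,0,0,0,0,0.0],
    [-16.9,474.3,0,0,0,0,0.0],
    [-16.9,474.3,0,0,0,0,0.0],
    [-16.9,474.3,0,0,0,0,0.0],
    [-16.9,474.3,0,0,0,0,0.0],
    [-16.9,474.3,0,0,0,0,0.0],
    [-16.9,474.3,0,0,0,0,0.0],
    [-16.9,474.3,0,0,0,0,0.0],
  ],
)

```text
t: 6.42
position: [613.1, -347.3, 238.8]
ee_rot: [-3.142, 0.0, 0.263]
force: [0.4, -0.4, 0.1]
gripper_width: 0.135
finger_force: 49.1
```

Run:
```python
from h import *
s=env.read_state();print(s["t"],s["position"],np.degrees(s["ee_rot"]),s["force"])
o=[]
for n,(x,y,w,h) in(("top",(340,130,80,60)),("side",(285,110,80,60))):
    im,d=env.capture(n); np.savez(n+"4.npz",im=im,d=d);o.append(cv2.resize(im[y:y+h,x:x+w,::-1],(400,300),interpolation=cv2.INTER_CUBIC))
cv2.imwrite("pics/c4.png",np.hstack(o))
p=s["position"]
X=[p-[0,0,k] for k in(106,31)]+[[p[0],p[1],120]]
print(proj("side",X),proj("top",X))
# bore from the top picture
im=np.load("top4.npz")["im"];g=im[202:214,205:218].mean(2);print(g.astype(int));w=np.clip(100-g,0,None);v,u=np.mgrid[202:214,205:218]
c=np.array([[(w*u).sum()/w.sum(),(w*v).sum()/w.sum()]]);print(c,onz("top",c,78))
im=np.load("side4.npz")["im"];g=im[262:284,258:284].mean(2);np.set_printoptions(linewidth=200);print(g.astype(int))
```

```text
6.425 [ 613.06866372 -347.2897882   238.75044499] [-1.79994874e+02  3.13379035e-04  1.50763072e+01] [ 0.44036057 -0.35855311  0.13712755]
[[317.32549953 153.52965728]
 [317.51418808 133.20212667]
 [317.29476435 156.83908828]] [[386.01792075 167.38748089]
 [391.29839748 160.20150954]
 [385.18750816 168.51746693]]
[[148 146 147 145 145 145 146 148 148 149 151 153 152]
 [144 145 145 146 147 146 146 147 152 151 152 154 153]
 [144 144 145 147 146 147 148 153 154 151 151 153 154]
 [143 143 148 145 143 141 141 143 150 154 153 154 153]
 [145 147 146 143 131 110 110 123 142 151 153 155 151]
 [146 146 147 136 112  75  68  94 130 149 154 154 150]
 [149 147 145 134 104  61  57  91 132 154 154 150 150]
 [146 144 149 142 123  89  87 112 137 149 150 150 149]
 [146 148 150 150 144 131 132 143 149 150 148 150 151]
 [148 149 152 153 149 148 151 152 151 149 152 151 156]
 [150 149 153 153 151 154 153 152 151 147 152 154 157]
 [151 154 151 150 152 155 154 148 151 151 155 158 158]]
[[210.66287879 207.78409091]] [[507.1329899  114.71839805  78.        ]]
[[136 152 166 172 177 177 176 170 163 154 151 153 15
[... 1602 characters left out ...]
 137 138 142 143 140 142 140 135 114  90  66  54  52  53]
 [ 65  66  76  91 106 115 120 126 132 133 135 134 135 136 138 143 140 138 134 120  93  70  56  52  55  52]
 [ 65  60  63  65  78  88 100 111 121 128 131 134 130 133 137 140 141 135 119 100  70  57  52  49  53  56]
 [ 67  59  60  61  62  62  72  81  97 110 120 126 130 136 134 139 139 126 101  77  59  50  46  52  58  54]
 [ 71  62  63  60  63  62  59  65  68  83  94 107 116 125 129 135 128 111  82  60  55  51  53  51  56  51]
 [ 74  63  61  64  63  63  57  58  57  61  68  79  90 106 115 121 112  91  66  50  52  51  53  53  56  55]
 [ 76  60  55  62  61  56  58  61  56  58  58  62  64  78  87  90  84  67  51  49  49  51  46  50  54  53]]
```

View pics/c4.png

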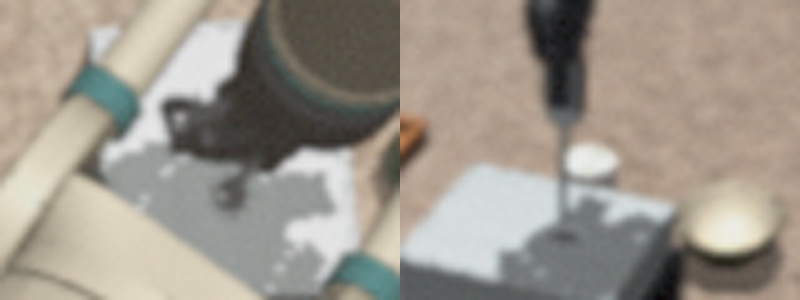

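The pin stands right over the hole: right crop (563,237), side pixel (317.6,157.4). I'll lower it to just above the guide.

Emit:
drive_tool(
  series=[
    [0,0,6,0,0,0,0.0],
    [0,0,12,0,0,0,0.0],
    [0,0,16,0,0,0,0.0],
    [0,0,20,0,0,0,0.0],
    [0,0,23,0,0,0,0.0],
    [0,0,23,0,0,0,0.0],
  ],
)

```text
t: 7.28
position: [612.9, -348.5, 215.1]
ee_rot: [-3.141, 0.0, 0.262]
force: [0.1, -0.4, -0.5]
gripper_width: 0.131
finger_force: 49.1
```

Emit:
drive_tool(
  series=[
    [0,0,0.5,0,0,0,0.0],
    [0,0,1,0,0,0,0.0],
    [0,0,1.5,0,0,0,0.0],
    [0,0,2,0,0,0,0.0],
    [0,0,2,0,0,0,0.0],
  ],
)

```text
t: 7.9
position: [613.0, -348.6, 213.5]
ee_rot: [3.142, 0.0, 0.262]
force: [-0.1, 0.4, -0.8]
gripper_width: 0.131
finger_force: 49.1
```

Emit:
drive_tool(
  series=[
    [0,0,0.5,0,0,0,0.0],
    [0,0,1,0,0,0,0.0],
    [0,0,1.5,0,0,0,0.0],
    [0,0,1.5,0,0,0,0.0],
  ],
)

```text
t: 8.4
position: [613.1, -348.6, 212.6]
ee_rot: [3.141, -0.0, 0.262]
force: [-0.7, 1.1, 2.6]
gripper_width: 0.132
finger_force: 49.5
```

Emit:
drive_tool(
  series=[
    [0,0,0.4,0,0,0,0.0],
    [0.6,0,0.4,0,0,0,0.0],
    [1.2,0,0.4,0,0,0,0.0],
    [1.2,0.6,0.4,0,0,0,0.0],
    [1.2,1.2,0.4,0,0,0,0.0],
    [0.4,1.2,0.4,0,0,0,0.0],
    [-0.4,1.2,0.4,0,0,0,0.0],
    [-1.2,1.2,0.4,0,0,0,0.0],
    [-1.2,0.4,0.4,0,0,0,0.0],
    [-1.2,-0.4,0.4,0,0,0,0.0],
    [-1.2,-1.2,0.4,0,0,0,0.0],
  ],
)

```text
t: 9.78
position: [612.5, -348.3, 212.4]
ee_rot: [3.139, -0.002, 0.262]
force: [1.4, -0.5, 5.8]
gripper_width: 0.133
finger_force: 49.9
```

Emit:
drive_tool(
  series=[
    [0,0,-0.3,0,0,0,0.0],
    [0,0,-0.3,0,0,0,0.0],
  ],
)

```text
t: 10.02
position: [612.4, -348.3, 212.4]
ee_rot: [3.14, -0.002, 0.262]
force: [2.2, -0.9, 5.5]
gripper_width: 0.133
finger_force: 49.9
```

Emit:
drive_tool(
  series=[
    [0,0,-0.4,0,0,0,0.0],
    [0,0,-0.4,0,0,0,0.0],
  ],
)

```text
t: 10.28
position: [612.1, -348.2, 212.5]
ee_rot: [3.14, -0.001, 0.262]
force: [2.6, -2.0, 3.7]
gripper_width: 0.132
finger_force: 49.8
```

Emit:
drive_tool(
  series=[
    [0.6,0.8,0,0,0,0,0.0],
    [0.6,0.8,0,0,0,0,0.0],
    [0.6,0.8,0.5,0,0,0,0.0],
    [0.6,0.8,0.5,0,0,0,0.0],
  ],
)

```text
t: 10.78
position: [612.2, -348.3, 212.3]
ee_rot: [3.142, 0.0, 0.262]
force: [1.8, 0.1, 5.8]
gripper_width: 0.132
finger_force: 50.2
```

Emit:
drive_tool(
  series=[
    [-0.6,-0.6,-0.2,0,0,0,0.0],
    [-1.1,-1.2,-0.2,0,0,0,0.0],
    [-1.6,-1.8,-0.2,0,0,0,0.0],
    [-1.6,-1.1,-0.2,0,0,0,0.0],
    [-1.6,-0.4,-0.2,0,0,0,0.0],
    [-1.6,0.4,-0.2,0,0,0,0.0],
    [-1.6,1.1,-0.2,0,0,0,0.0],
    [-1.6,1.8,-0.2,0,0,0,0.0],
    [-1.6,2.6,-0.2,0,0,0,0.0],
    [-1.6,2.6,-0.2,0,0,0,0.0],
  ],
)

```text
t: 12.02
position: [611.3, -348.9, 212.3]
ee_rot: [-3.137, -0.001, 0.262]
force: [2.0, 2.7, 7.6]
gripper_width: 0.133
finger_force: 50.3
```

```bash
cat > st.py <<'E'
from h import *
np.set_printoptions(precision=2,suppress=True)
s=env.read_state();a=np.radians(15);d=s["position"]-[613,-348.5,212];f=s["force"]
r=lambda d:np.array([np.cos(a)*d[0]+np.sin(a)*d[1],np.sin(a)*d[0]-np.cos(a)*d[1],d[2]])
print(round(s["t"],2),"uvz",r(d),"F",r(f),"tau",r(s["ft_torque"]),np.degrees(s["ee_rot"]))
E
python3 st.py
```

```text
12.03 uvz [-1.77 -0.04  0.31] F [ 2.61 -2.06  7.56] tau [ 0.68  0.67 -0.05] [-179.73   -0.03   15.01]
```

Emit:
drive_tool(
  series=[
    [0,0,0,0,0,0,0.0],
    [0,0,0,0,0,0,0.0],
  ],
)

```text
t: 12.28
position: [611.3, -348.9, 212.3]
ee_rot: [-3.137, -0.001, 0.262]
force: [0.7, 2.9, 7.4]
gripper_width: 0.133
finger_force: 50.3
```

```bash
python3 st.py
```

```text
12.28 uvz [-1.77 -0.07  0.33] F [ 1.41 -2.63  7.43] tau [ 0.65  0.68 -0.04] [-179.73   -0.03   15.01]
```

Emit:
drive_tool(
  series=[
    [0,0,-0.2,0,0,0,0.0],
    [0,0,-0.4,0,0,0,0.0],
    [0,0,-0.4,0,0,0,0.0],
  ],
)

```text
t: 12.65
position: [611.2, -348.9, 212.4]
ee_rot: [-3.137, -0.0, 0.262]
force: [2.5, 3.0, 6.9]
gripper_width: 0.131
finger_force: 50.1
```

```bash
python3 st.py
```

```text
12.65 uvz [-1.81 -0.09  0.36] F [ 3.18 -2.24  6.91] tau [ 0.61  0.71 -0.  ] [-179.72   -0.02   15.01]
```

Emit:
drive_tool(
  series=[
    [0.2,-1.2,0,0,0,0,0.0],
    [0.4,-2.3,0,0,0,0,0.0],
    [0.4,-2.3,0,0,0,0,0.0],
    [0.4,-2.3,0.5,0,0,0,0.0],
    [0.4,-2.3,0.5,0,0,0,0.0],
  ],
)

```text
t: 13.28
position: [611.1, -348.1, 212.3]
ee_rot: [-3.14, -0.0, 0.262]
force: [2.7, 1.1, 6.9]
gripper_width: 0.137
finger_force: 50.3
```

```bash
python3 st.py
```

```text
13.28 uvz [-1.7  -0.84  0.34] F [ 2.9  -0.35  6.9 ] tau [0.02 0.51 0.02] [-179.92   -0.01   15.  ]
```

Emit:
drive_tool(
  series=[
    [0,0,-2,0,0,0,0.0],
    [0,0,-2,0,0,0,0.0],
    [0,0,-2,0,0,0,0.0],
  ],
)

```text
t: 13.65
position: [610.1, -348.4, 212.7]
ee_rot: [-3.139, 0.003, 0.262]
force: [0.1, 0.5, -0.9]
gripper_width: 0.132
finger_force: 49.1
```

```bash
python3 st.py; python3 -c "
from h import *
for n,(x,y,w,h) in(('side',(285,110,80,60)),):
    im,d=env.capture(n); cv2.imwrite('pics/c5.png',cv2.resize(im[y:y+h,x:x+w,::-1],(640,480),interpolation=cv2.INTER_CUBIC))"
```

```text
13.65 uvz [-2.74 -0.8   0.69] F [ 0.2  -0.51 -0.88] tau [-0.01  0.01  0.02] [-179.85    0.16   14.99]
```

View pics/c5.png

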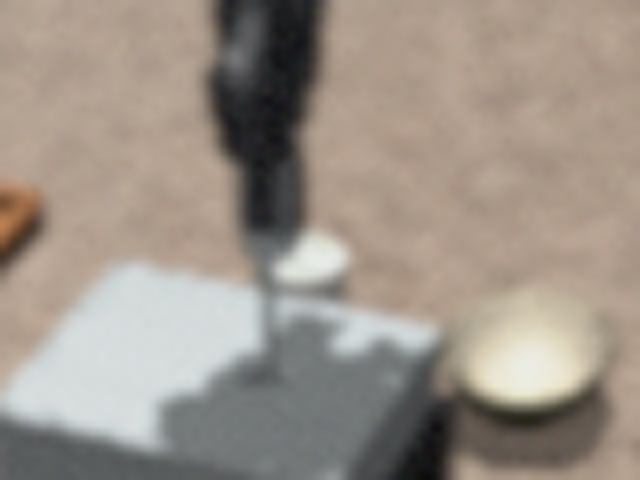

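The pin is in the key hole at (265,375) in the crop and still upright. I'll check whether the arm settles.

Emit:
drive_tool(
  series=[
    [0,0,0,0,0,0,0.0],
    [0,0,0,0,0,0,0.0],
    [0,0,0,0,0,0,0.0],
  ],
)

```text
t: 14.08
position: [611.3, -349.0, 213.8]
ee_rot: [-3.142, 0.0, 0.262]
force: [0.1, 0.2, -0.5]
gripper_width: 0.13
finger_force: 49.1
```

```bash
python3 st.py
```

```text
14.07 uvz [-1.77  0.01  1.77] F [ 0.13 -0.12 -0.52] tau [ 0.04 -0.06  0.02] [-180.      0.01   15.  ]
```

Emit:
drive_tool(
  series=[
    [0.1,-1.6,0,0,0,0,0.0],
    [0.1,-1.6,0.8,0,0,0,0.0],
    [0.1,-1.6,1.7,0,0,0,0.0],
    [0.1,-1.6,1.7,0,0,0,0.0],
    [0.1,-1.1,1.7,0,0,0,0.0],
    [0.1,-0.6,1.7,0,0,0,0.0],
    [0.1,-0.1,1.7,0,0,0,0.0],
    [0.1,0.4,1.7,0,0,0,0.0],
    [0.1,0.9,1.7,0,0,0,0.0],
    [0.1,1.4,1.7,0,0,0,0.0],
    [0.1,1.9,1.7,0,0,0,0.0],
    [0.1,1.9,1.7,0,0,0,0.0],
  ],
)

```text
t: 15.58
position: [611.9, -350.5, 212.4]
ee_rot: [-3.141, -0.0, 0.262]
force: [-1.2, 3.6, 4.7]
gripper_width: 0.133
finger_force: 49.8
```

```bash
python3 st.py
```

```text
15.57 uvz [-1.53  1.64  0.41] F [-0.23 -3.81  4.75] tau [1.03 0.01 0.  ] [-179.97   -0.02   15.  ]
```

Emit:
drive_tool(
  series=[
    [0,-0.6,0,0,0,0,0.0],
    [0,-1.2,0,0,0,0,0.0],
    [0,-1.2,0.4,0,0,0,0.0],
    [0,-1.2,0.4,0,0,0,0.0],
    [0,-1.2,0.4,0,0,0,0.0],
  ],
)

```text
t: 16.2
position: [611.8, -350.1, 212.4]
ee_rot: [3.14, -0.001, 0.262]
force: [-0.9, 2.9, 6.2]
gripper_width: 0.129
finger_force: 50.1
```

```bash
python3 st.py
```

```text
16.2 uvz [-1.56  1.21  0.4 ] F [-0.07 -3.05  6.24] tau [ 0.66 -0.05  0.03] [179.92  -0.04  14.99]
```

Emit:
drive_tool(
  series=[
    [0,-0.6,-1.5,0,0,0,0.0],
    [-1.4,-0.6,-2,0,0,0,0.0],
    [-2.8,-0.6,-2,0,0,0,0.0],
    [-2.8,-0.6,-2,0,0,0,0.0],
    [-2.8,-0.6,-2,0,0,0,0.0],
    [-2.8,-0.6,-1.2,0,0,0,0.0],
    [-2.8,-0.6,-0.5,0,0,0,0.0],
    [-2.8,-0.6,-0.5,0,0,0,0.0],
  ],
  squeeze=90,
)

```text
t: 17.2
position: [608.8, -349.8, 212.7]
ee_rot: [3.141, -0.0, 0.262]
force: [-0.8, 0.3, 2.1]
gripper_width: 0.123
finger_force: 88.1
```

```bash
python3 st.py
```

```text
17.2 uvz [-4.41  0.16  0.71] F [-0.69 -0.5   2.1 ] tau [0.04 0.   0.03] [179.97  -0.02  15.  ]
```

Emit:
drive_tool(
  series=[
    [0.7,0,0,0,0,0,0.0],
    [1.4,0,0,0,0,0,0.0],
    [2.1,0,0,0,0,0,0.0],
    [2.8,0,0,0,0,0,0.0],
    [3.5,0,0,0,0,0,0.0],
    [4.2,0,0,0,0,0,0.0],
    [4.9,0,0,0,0,0,0.0],
    [4.9,0,0,0,0,0,0.0],
  ],
)

```text
t: 18.2
position: [613.4, -348.7, 212.5]
ee_rot: [3.141, 0.0, 0.262]
force: [-2.8, -0.4, 4.3]
gripper_width: 0.128
finger_force: 88.7
```

```bash
python3 st.py
```

```text
18.2 uvz [0.32 0.26 0.5 ] F [-2.78 -0.37  4.33] tau [-0.07 -0.9  -0.05] [179.97   0.02  15.  ]
```

Emit:
drive_tool(
  series=[
    [0.7,0,0,0,0,0,0.0],
    [1.4,0,0,0,0,0,0.0],
    [2.1,0,0,0,0,0,0.0],
    [2.8,0,0,0,0,0,0.0],
    [3.5,0,0,0,0,0,0.0],
    [4.2,0,0,0,0,0,0.0],
    [4.9,0,0,0,0,0,0.0],
    [4.9,0,0,0,0,0,0.0],
  ],
)

```text
t: 19.2
position: [618.1, -347.2, 212.3]
ee_rot: [3.142, 0.0, 0.262]
force: [-3.9, -1.1, 5.3]
gripper_width: 0.13
finger_force: 88.6
```

```bash
python3 st.py
```

```text
19.2 uvz [5.27 0.08 0.32] F [-4.06  0.03  5.27] tau [-0.01 -0.87 -0.01] [180.     0.02  15.  ]
```

Emit:
drive_tool(
  series=[
    [-0.5,0.6,-1.5,0,0,0,0.0],
    [-0.5,1.2,-1.5,0,0,0,0.0],
    [-0.5,1.2,-1.5,0,0,0,0.0],
    [-0.5,1.2,-0.4,0,0,0,0.0],
    [-0.5,1.2,0,0,0,0,0.0],
    [-1.2,1.2,0,0,0,0,0.0],
    [-2,1.2,0,0,0,0,0.0],
    [-2.8,1.2,0,0,0,0,0.0],
    [-3.6,1.2,0,0,0,0,0.0],
    [-4.4,1.2,0,0,0,0,0.0],
    [-5.2,1.2,0,0,0,0,0.0],
    [-5.2,1.2,0,0,0,0,0.0],
  ],
)

```text
t: 20.7
position: [613.6, -349.9, 212.6]
ee_rot: [3.141, -0.001, 0.262]
force: [1.0, -0.1, 3.3]
gripper_width: 0.126
finger_force: 88.2
```

```bash
python3 st.py
```

```text
20.7 uvz [0.24 1.51 0.62] F [0.96 0.35 3.25] tau [-0.1   0.44 -0.04] [179.96  -0.03  14.99]
```

Emit:
drive_tool(
  series=[
    [-0.8,0,0,0,0,0,0.0],
    [-1.6,0,0,0,0,0,0.0],
    [-2.4,0,0,0,0,0,0.0],
    [-3.2,0,0,0,0,0,0.0],
    [-4,0,0,0,0,0,0.0],
    [-4.8,0,0,0,0,0,0.0],
    [-5.2,0,0,0,0,0,0.0],
  ],
)

```text
t: 21.58
position: [608.7, -351.0, 212.5]
ee_rot: [3.141, -0.001, 0.262]
force: [3.7, 0.7, 4.4]
gripper_width: 0.128
finger_force: 88.4
```

```bash
python3 st.py
```

```text
21.57 uvz [-4.83  1.33  0.54] F [3.73 0.23 4.42] tau [ 0.    0.88 -0.01] [179.98  -0.04  14.99]
```

Emit:
drive_tool(
  series=[
    [0.5,0.6,-1.5,0,0,0,0.0],
    [0.5,1.2,-1.5,0,0,0,0.0],
    [0.5,1.2,-1.5,0,0,0,0.0],
    [0.5,1.2,-0.4,0,0,0,0.0],
    [0.5,1.2,0,0,0,0,0.0],
    [1.2,1.2,0,0,0,0,0.0],
    [2,1.2,0,0,0,0,0.0],
    [2.8,1.2,0,0,0,0,0.0],
    [3.6,1.2,0,0,0,0,0.0],
    [4.4,1.2,0,0,0,0,0.0],
    [5.2,1.2,0,0,0,0,0.0],
    [5.2,1.2,0,0,0,0,0.0],
  ],
)

```text
t: 23.08
position: [614.0, -351.2, 212.6]
ee_rot: [3.141, -0.0, 0.262]
force: [-3.5, -1.3, 5.1]
gripper_width: 0.125
finger_force: 88.7
```

```bash
python3 st.py
```

```text
23.07 uvz [0.22 2.84 0.56] F [-3.7   0.31  5.1 ] tau [ 0.06 -0.82  0.05] [179.94  -0.01  15.  ]
```

Emit:
drive_tool(
  series=[
    [0.8,0,0,0,0,0,0.0],
    [1.6,0,0,0,0,0,0.0],
    [2.4,0,0,0,0,0,0.0],
    [3.2,0,0,0,0,0,0.0],
    [4,0,0,0,0,0,0.0],
    [4.8,0,0,0,0,0,0.0],
    [5.2,0,0,0,0,0,0.0],
  ],
)

```text
t: 23.95
position: [618.5, -349.9, 212.5]
ee_rot: [3.141, 0.001, 0.262]
force: [-4.9, -1.2, 6.2]
gripper_width: 0.125
finger_force: 88.7
```

```bash
python3 st.py
```

```text
23.95 uvz [4.93 2.79 0.52] F [-5.06 -0.13  6.2 ] tau [ 0.   -1.15 -0.03] [179.96   0.05  15.  ]
```

Emit:
drive_tool(
  series=[
    [-0.5,-1.2,-1.5,0,0,0,0.0],
    [-0.5,-3.6,-1.5,0,0,0,0.0],
    [-0.5,-3.6,-1.5,0,0,0,0.0],
    [-0.5,-3.6,-0.9,0,0,0,0.0],
    [-0.5,-3.6,0,0,0,0,0.0],
    [-1.2,-3.6,0,0,0,0,0.0],
    [-2,-3.6,0,0,0,0,0.0],
    [-2.8,-3.6,0,0,0,0,0.0],
    [-3.6,-3.6,0,0,0,0,0.0],
    [-4.4,-3.6,0,0,0,0,0.0],
    [-5.2,-3.6,0,0,0,0,0.0],
    [-5.2,-3.6,0,0,0,0,0.0],
  ],
)

```text
t: 25.45
position: [613.0, -347.5, 212.6]
ee_rot: [3.141, -0.001, 0.262]
force: [1.1, 0.3, 2.2]
gripper_width: 0.126
finger_force: 88.0
```

```bash
python3 st.py
```

```text
25.45 uvz [ 0.3  -0.98  0.59] F [1.16 0.01 2.23] tau [-0.02  0.42  0.02] [179.97  -0.03  15.  ]
```

Emit:
drive_tool(
  series=[
    [-0.8,0,0.1,0,0,0,0.0],
    [-1.6,0,0.1,0,0,0,0.0],
    [-2.4,0,0.1,0,0,0,0.0],
    [-3.2,0,0.1,0,0,0,0.0],
    [-4,0,0.1,0,0,0,0.0],
    [-4.8,0,0.1,0,0,0,0.0],
    [-5.2,0,0.1,0,0,0,0.0],
  ],
)

```text
t: 26.32
position: [608.1, -348.8, 212.6]
ee_rot: [3.141, -0.001, 0.262]
force: [3.2, 0.3, 4.0]
gripper_width: 0.127
finger_force: 88.3
```

```bash
python3 st.py
```

```text
26.32 uvz [-4.8  -0.98  0.55] F [3.17 0.57 3.98] tau [ 0.04  0.91 -0.06] [179.97  -0.05  14.99]
```

Next line: v ≈ -2.1.

Emit:
drive_tool(
  series=[
    [0.5,-0.6,-1.5,0,0,0,0.0],
    [0.5,-1.1,-1.5,0,0,0,0.0],
    [0.5,-1.1,-1.5,0,0,0,0.0],
    [0.5,-1.1,-0.4,0,0,0,0.0],
    [0.5,-1.1,0,0,0,0,0.0],
    [1.2,-1.1,0,0,0,0,0.0],
    [2,-1.1,0,0,0,0,0.0],
    [2.8,-1.1,0,0,0,0,0.0],
    [3.6,-1.1,0,0,0,0,0.0],
    [4.4,-1.1,0,0,0,0,0.0],
    [5.2,-1.1,0,0,0,0,0.0],
    [5.2,-1.1,0,0,0,0,0.0],
  ],
)

```text
t: 27.82
position: [612.2, -346.8, 212.5]
ee_rot: [3.141, 0.001, 0.262]
force: [-3.2, -0.6, 5.3]
gripper_width: 0.12
finger_force: 88.7
```

```bash
python3 st.py
```

```text
27.82 uvz [-0.3  -1.87  0.5 ] F [-3.2  -0.27  5.33] tau [ 0.01 -0.89  0.03] [179.95   0.05  15.  ]
```

Emit:
drive_tool(
  series=[
    [0.8,0,0,0,0,0,0.0],
    [1.6,0,0,0,0,0,0.0],
    [2.4,0,0,0,0,0,0.0],
    [3.2,0,0,0,0,0,0.0],
    [4,0,0,0,0,0,0.0],
    [4.8,0,0,0,0,0,0.0],
    [5.2,0,0,0,0,0,0.0],
  ],
)

```text
t: 28.7
position: [617.2, -344.8, 211.6]
ee_rot: [-3.141, 0.001, 0.262]
force: [-1.0, 0.1, -1.5]
gripper_width: 0.127
finger_force: 87.9
```

```bash
python3 st.py
```

```text
28.7 uvz [ 5.04 -2.44 -0.37] F [-0.95 -0.32 -1.51] tau [ 0.02 -0.39 -0.02] [-179.95    0.07   15.  ]
```

z fell about 1 mm with no vertical force, so the pin is in the bore. I'll ease down.

Emit:
drive_tool(
  series=[
    [-0.3,0,0.5,0,0,0,0.0],
    [-0.3,0,1.5,0,0,0,0.0],
    [-0.3,0,2.5,0,0,0,0.0],
    [-0.3,0,3.5,0,0,0,0.0],
    [-0.3,0,3.5,0,0,0,0.0],
  ],
)

```text
t: 29.32
position: [617.1, -345.1, 208.7]
ee_rot: [3.142, 0.0, 0.262]
force: [-2.0, 0.3, 0.9]
gripper_width: 0.129
finger_force: 87.9
```

```bash
python3 st.py
```

```text
29.32 uvz [ 4.87 -2.22 -3.31] F [-1.87 -0.82  0.87] tau [ 0.15 -0.55  0.05] [180.     0.02  15.  ]
```

Emit:
drive_tool(
  series=[
    [-0.4,-0.2,1.5,0,0,0,0.0],
    [-0.6,-0.3,3,0,0,0,0.0],
    [-0.6,-0.3,4.5,0,0,0,0.0],
    [-0.6,-0.3,6,0,0,0,0.0],
    [-0.6,-0.3,6,0,0,0,0.0],
  ],
)

```text
t: 29.95
position: [616.8, -344.9, 202.4]
ee_rot: [-3.142, -0.0, 0.262]
force: [-0.6, -0.5, -0.7]
gripper_width: 0.126
finger_force: 87.8
```

```bash
python3 st.py
```

```text
29.95 uvz [ 4.56 -2.48 -9.6 ] F [-0.71  0.37 -0.66] tau [-0.01 -0.26 -0.03] [-180.     -0.01   15.  ]
```

Emit:
drive_tool(
  series=[
    [0,0,1,0,0,0,0.0],
    [0,0,2,0,0,0,0.0],
    [0,0,3,0,0,0,0.0],
    [0,0,4,0,0,0,0.0],
    [0,0,5,0,0,0,0.0],
    [0,0,5,0,0,0,0.0],
  ],
)

```text
t: 30.7
position: [616.8, -345.0, 199.6]
ee_rot: [3.14, -0.001, 0.262]
force: [-2.4, 1.7, 7.0]
gripper_width: 0.129
finger_force: 89.1
```

```bash
python3 st.py
```

```text
30.7 uvz [  4.59  -2.41 -12.35] F [-1.88 -2.27  7.04] tau [ 0.3  -0.51  0.03] [179.91  -0.07  15.  ]
```

Emit:
drive_tool(
  series=[
    [0,0,1,0,0,0,0.0],
    [0,0,2,0,0,0,0.0],
    [0,0,2,0,0,0,0.0],
  ],
)

```text
t: 31.08
position: [616.8, -345.0, 198.1]
ee_rot: [3.14, -0.002, 0.262]
force: [-2.0, 0.5, 8.5]
gripper_width: 0.127
finger_force: 89.2
```

```bash
python3 st.py
```

```text
31.07 uvz [  4.59  -2.36 -13.9 ] F [-1.76 -0.99  8.46] tau [ 0.37 -0.52 -0.04] [179.89  -0.09  15.  ]
```

Emit:
drive_tool(
  series=[
    [0,0,0.7,0,0,0,0.0],
    [0,0,1.4,0,0,0,0.0],
    [0,0,1.4,0,0,0,0.0],
    [0,0,1.4,0,0,0,0.0],
  ],
)

```text
t: 31.58
position: [616.8, -345.0, 196.9]
ee_rot: [3.14, -0.002, 0.262]
force: [-2.0, 1.1, 8.7]
gripper_width: 0.13
finger_force: 89.3
```

```bash
python3 st.py
```

```text
31.57 uvz [  4.61  -2.36 -15.13] F [-1.65 -1.54  8.68] tau [ 0.4  -0.55 -0.06] [179.89  -0.09  15.  ]
```

Emit:
drive_tool(
  series=[
    [0,0,0.7,0,0,0,0.0],
    [0,0,1.4,0,0,0,0.0],
    [0,0,1.8,0,0,0,0.0],
    [0,0,1.8,0,0,0,0.0],
  ],
)

```text
t: 32.08
position: [616.8, -345.0, 195.1]
ee_rot: [3.14, -0.002, 0.262]
force: [-2.7, 0.5, 8.5]
gripper_width: 0.129
finger_force: 89.3
```

```bash
python3 st.py; python3 -c "
from h import *
im,d=env.capture('side')
for r in env.outline_of('side','magazine_lip')[:1]:
    P=region_pts('side',r['region'],d);print(r['confidence'],r['xy'],np.percentile(P,[5,50],axis=0))"
```

```text
32.08 uvz [  4.61  -2.37 -16.88] F [-2.47 -1.21  8.52] tau [ 0.4  -0.57 -0.06] [179.89  -0.09  15.  ]
0.87 [332.7, 178.8] [[ 541.08134661 -408.95067423   11.59928414]
 [ 547.94420498 -348.52502059   49.54464884]]
```

Not tripped yet (contact was near z 200.5, so the trip should come near 194).

Emit:
drive_tool(
  series=[
    [0,0,0.6,0,0,0,0.0],
    [0,0,1,0,0,0,0.0],
    [0,0,1,0,0,0,0.0],
    [0,0,1,0,0,0,0.0],
  ],
)

```text
t: 32.67
position: [616.8, -345.0, 194.3]
ee_rot: [3.14, -0.002, 0.262]
force: [-2.4, 1.4, 9.3]
gripper_width: 0.127
finger_force: 89.3
```

```bash
cat > lip.py <<'E'
from h import *
im,d=env.capture('side')
for r in env.outline_of('side','magazine_lip')[:1]:
    P=region_pts('side',r['region'],d);print(r['confidence'],r['xy'],np.percentile(P,[5,50],axis=0))
E
python3 st.py; python3 lip.py
```

```text
32.67 uvz [  4.6   -2.35 -17.73] F [-1.95 -1.98  9.26] tau [ 0.47 -0.58 -0.  ] [179.88  -0.1   15.  ]
0.8 [334.4, 177.8] [[ 540.89505529 -413.72232974    3.61719365]
 [ 547.73498755 -348.78451518   49.34397453]]
```

Emit:
drive_tool(
  series=[
    [0,0,0.5,0,0,0,0.0],
    [0,0,1,0,0,0,0.0],
    [0,0,1,0,0,0,0.0],
    [0,0,1,0,0,0,0.0],
  ],
)

```text
t: 33.28
position: [616.9, -345.0, 192.8]
ee_rot: [3.14, -0.002, 0.262]
force: [-2.1, 0.9, 8.7]
gripper_width: 0.127
finger_force: 89.0
```

```bash
python3 st.py; python3 lip.py
```

```text
33.27 uvz [  4.63  -2.36 -19.23] F [-1.83 -1.46  8.67] tau [ 0.41 -0.47 -0.05] [179.9   -0.09  15.  ]
```

```bash
cat > mag.py <<'E'
from h import *
np.set_printoptions(precision=1,suppress=True)
v,u=np.mgrid[100:260,240:420]
for n in("side","top"):
    im,d=env.capture(n); P=pts(n,np.c_[u.ravel(),v.ravel()],d[100:260,240:420].ravel())
    P=P[(P[:,2]>55)&(P[:,2]<98)&(P[:,0]>380)&(P[:,0]<552)&(P[:,1]>-425)&(P[:,1]<-270)]
    Q=P[P[:,2]>85]
    print(n,len(P),np.percentile(P,[2,50,98],axis=0) if len(P) else "", len(Q),np.median(Q,0) if len(Q) else "")
    cv2.imwrite(f"pics/m_{n}.png",cv2.resize(im[120:240,270:430,::-1],(400,300)))
E
python3 mag.py
```

```text
side 168 [[ 491.3 -411.8   56.6]
 [ 498.1 -335.2   83.9]
 [ 551.4 -287.9   94.6]] 80 [ 499.6 -346.7   91.1]
top 50 [[ 501.5 -417.6   55.4]
 [ 504.6 -405.5   90.3]
 [ 510.8 -390.9   95.3]] 36 [ 506.2 -404.2   91.8]
```

Tripped: the plate is now at x≈500, it was at ≈548. The peak force was about 9 N. I'll withdraw the key and take it back to the stand.

Emit:
drive_tool(
  series=[
    [0,0,-6,0,0,0,0.0],
    [0,0,-14,0,0,0,0.0],
    [0,0,-22,0,0,0,0.0],
    [0,0,-32,0,0,0,0.0],
    [0,0,-44,0,0,0,0.0],
    [0,0,-55,0,0,0,0.0],
    [0,0,-55,0,0,0,0.0],
  ],
)

```text
t: 34.35
position: [617.2, -345.3, 247.1]
ee_rot: [3.139, -0.002, 0.262]
force: [0.0, -0.3, -0.3]
gripper_width: 0.128
finger_force: 87.7
```

Emit:
drive_tool(
  series=[
    [13,-471.9,0,0,0,0,0.0],
    [13,-471.9,0,0,0,0,0.0],
    [13,-471.9,0,0,0,0,0.0],
    [13,-471.9,0,0,0,0,0.0],
    [13,-471.9,0,0,0,0,0.0],
    [13,-471.9,0,0,0,0,0.0],
    [13,-471.9,0,0,0,0,0.0],
    [13,-471.9,0,0,0,0,0.0],
    [13,-471.9,0,0,0,0,0.0],
    [13,-471.9,0,0,0,0,0.0],
    [13,-471.9,0,0,0,0,0.0],
    [13,-471.9,0,0,0,0,0.0],
  ],
)

```text
t: 35.85
position: [507.4, 113.2, 245.4]
ee_rot: [3.141, 0.0, 0.26]
force: [-0.2, -0.0, 0.1]
gripper_width: 0.125
finger_force: 88.1
```

Emit:
drive_tool(
  series=[
    [0,0,25,0,0,0,0.0],
    [0,0,50,0,0,0,0.0],
    [0,0,52,0,0,0,0.0],
    [0,0,52,0,0,0,0.0],
  ],
)

```text
t: 36.35
position: [507.7, 113.9, 194.0]
ee_rot: [3.141, -0.001, 0.261]
force: [0.4, 0.7, -0.3]
gripper_width: 0.127
finger_force: 88.1
```

Run:
```python
from h import *
s=env.read_state();print(s["t"],s["position"],np.degrees(s["ee_rot"]),s["force"])
o=[]
for n,(x,y,w,h) in(("top",(180,175,66,50)),("side",(238,230,66,50))):
    im,d=env.capture(n); np.savez(n+"6.npz",im=im,d=d);o.append(cv2.resize(im[y:y+h,x:x+w,::-1],(400,300),interpolation=cv2.INTER_CUBIC))
cv2.imwrite("pics/c6.png",np.hstack(o))
print(onz("side",[[270.6,271.9]],78))
```

```text
36.35 [507.65521055 113.91209398 194.01969888] [ 1.79984485e+02 -4.41147815e-02  1.49591184e+01] [ 0.39932823  0.69915795 -0.26800282]
[[506.68237989 115.58560354  78.        ]]
```

View pics/c6.png

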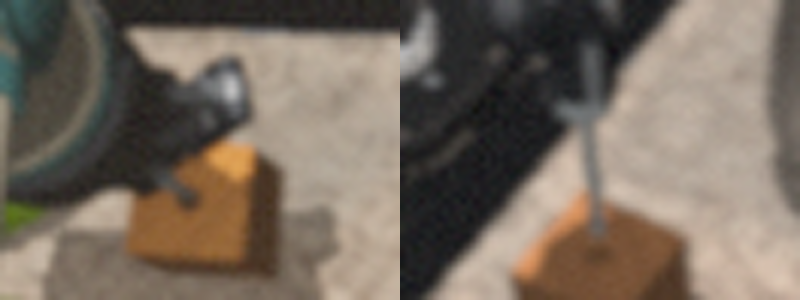

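Run:
```python
from h import *
np.set_printoptions(precision=1,suppress=True)
p=np.array([507.2,114.2,194])
print("expected side tip/collar",proj("side",[p-[0,0,106.6],p-[0,0,31.6]]),"top",proj("top",[p-[0,0,106.6],p-[0,0,31.6]]))
print("tip side",onz("side",[[270.7,268.8]],87.5),"top",onz("top",[[211.4,208.0]],87.5),"collar side",onz("side",[[268.5,248.1]],162.5))
im=np.load("side6.npz")["im"]
for r in range(246,272): 
    g=im[r,260:282].mean(1); print(r,g.astype(int))
```

```text
expected side tip/collar [[270.5 268.9]
 [268.2 247.2]] top [[210.1 207.3]
 [203.3 202.9]]
tip side [[506.8 113.8  87.5]] top [[505.3 110.5  87.5]] collar side [[504.9 116.5 162.5]]
246 [ 37  47  48  48  59  60  48  53  65  85  88  76  88 132 169 179 175 167
 162 159 161 169]
247 [ 33  37  46  65  82  91  86  84  90  99 101  93 112 149 178 183 174 167
 161 163 167 171]
248 [ 35  29  43  65  95 108 113 110 111 111 114 114 134 159 173 174 168 163
 162 163 165 169]
249 [ 28  26  36  57  76  96 109 116 114 114 122 138 154 167 171 164 163 160
 159 159 163 168]
250 [ 32  27  33  38  51  75 100 113 113 117 140 161 172 170 170 166 159 158
 158 162 167 170]
251 [ 32  31  32  29  38  75 109 123 119 121 149 175 179 178 170 165 162 159
 160 164 167 170]
252 [ 32  31  28  35  61  97 130 139 126 123 149 171 179 178 172 168 165 161
 161 163 168 172]
253 [ 27  31  36  55  91 129 153 151 129 124 146 167 172 172 170 168 165 158
 158 161 166 171]
254 [ 32  35  53  90 127 158 169 158 134 120 141 164 167 167 169 168 168 165
 162 163 165 165]
255 [ 32  51  87 126 156 176 177 163 135 120 143 163 169 163 16
[... 851 characters left out ...]
7 137 153 162 170
 178 183 188 186]
265 [182 181 177 177 172 164 157 150 138 118 108 111 107  99 105 114 126 139
 158 173 182 187]
266 [183 176 169 158 158 152 144 137 125 107 100 102  99  89  86  88  95 110
 123 147 160 169]
267 [183 170 158 155 149 138 125 113 104  97  96  96  89  82  84  85  88  91
  97 111 125 138]
268 [177 165 152 145 130 121 105  91  90  96  99  95  87  86  85  84  86  90
  91  94  97 105]
269 [171 157 143 123 111  97  85  86  85  91  91  90  89  82  86  85  84  87
  87  90  90  90]
270 [163 144 121 103  89  83  85  82  83  87  84  84  86  87  86  85  82  84
  85  90  92  88]
271 [155 131 105  86  83  84  82  80  79  73  73  72  76  84  86  85  85  84
  87  90  91  90]
```

The pin is straight: the side rows match its predicted projection, tip ≈(270.5,269), above the bore at (270.6,272). I'll nudge +y by 0.5 mm and lower.

Emit:
drive_tool(
  series=[
    [0,-0.6,5,0,0,0,0.0],
    [0,-0.6,10,0,0,0,0.0],
    [0,-0.6,14,0,0,0,0.0],
    [0,-0.6,18,0,0,0,0.0],
    [0,-0.6,20,0,0,0,0.0],
  ],
)

```text
t: 37.08
position: [506.8, 114.8, 173.1]
ee_rot: [3.142, 0.001, 0.262]
force: [-0.0, -0.4, -0.7]
gripper_width: 0.124
finger_force: 88.1
```

```bash
python3 -c "
from h import *
s=env.read_state();print(s['t'],s['position'],s['force'])"
```

```text
37.075 [506.78038654 114.83477515 173.09885752] [-0.0210647  -0.40981289 -0.67461178]
```

Tip is about 11 mm into the bore without contact. Lower nearly home.

Emit:
drive_tool(
  series=[
    [0,0,12,0,0,0,0.0],
    [0,0,26,0,0,0,0.0],
    [0,0,40,0,0,0,0.0],
    [0,0,52,0,0,0,0.0],
    [0,0,60,0,0,0,0.0],
    [0,0,61,0,0,0,0.0],
    [0,0,61,0,0,0,0.0],
  ],
)

```text
t: 37.95
position: [507.2, 114.8, 112.7]
ee_rot: [3.141, -0.001, 0.262]
force: [0.3, 0.4, -0.8]
gripper_width: 0.127
finger_force: 88.1
```

Emit:
drive_tool(
  series=[
    [0,0,1,0,0,0,0.0],
    [0,0,2,0,0,0,0.0],
    [0,0,2.5,0,0,0,0.0],
    [0,0,2.5,0,0,0,0.0],
  ],
)

```text
t: 38.45
position: [506.9, 114.8, 110.0]
ee_rot: [3.141, -0.0, 0.262]
force: [0.3, -0.2, -0.9]
gripper_width: 0.125
finger_force: 88.1
```

Emit:
drive_tool(
  series=[
    [0,0,0.4,0,0,0,0.0],
    [0,0,0.8,0,0,0,0.0],
    [0,0,0.8,0,0,0,0.0],
  ],
)

```text
t: 38.83
position: [507.0, 114.8, 109.7]
ee_rot: [3.141, -0.0, 0.262]
force: [-1.3, 0.8, 4.7]
gripper_width: 0.128
finger_force: 88.9
```

Collar seated at the same height as at pick-up. Release and lift away.

Emit:
drive_tool(
  series=[
    [0,0,-0.6,0,0,0,0.5],
    [0,0,-0.6,0,0,0,0.5],
    [0,0,-0.6,0,0,0,0.5],
    [0,0,-0.6,0,0,0,0.5],
    [0,0,-20,0,0,0,0.5],
    [0,0,-80,0,0,0,0.5],
    [0,0,-140,0,0,0,0.5],
    [0,0,-140,0,0,0,0.5],
  ],
)

```text
t: 39.83
position: [510.0, 115.2, 254.4]
ee_rot: [3.14, -0.011, 0.262]
force: [0.8, 0.1, -1.1]
gripper_width: 0.498
finger_force: 0.0
```

Emit:
drive_tool(
  series=[
    [-97.4,460,0,0,0,10,0.0],
    [-97.4,460,0,0,0,10,0.0],
    [-97.4,460,0,0,0,10,0.0],
    [-97.4,460,0,0,0,10,0.0],
    [-97.4,460,0,0,0,10,0.0],
    [-97.4,460,0,0,0,10,0.0],
    [-97.4,460,0,0,0,10,0.0],
    [-97.4,460,0,0,0,10,0.0],
    [-97.4,460,0,0,0,10,0.0],
    [-97.4,460,0,0,0,10,0.0],
    [-97.4,460,0,0,0,10,0.0],
  ],
  squeeze=20,
)

```text
t: 41.2
position: [531.8, -353.2, 249.0]
ee_rot: [-3.141, 0.0, 0.089]
force: [-0.2, 0.6, -0.8]
gripper_width: -0.001
finger_force: 0.0
```

```bash
python3 - <<'E'
from h import *
np.set_printoptions(precision=1,suppress=True)
s=env.read_state();print(s["t"],s["position"],np.degrees(s["ee_rot"]),s["force"],s["gripper_width"])
o=[]
for n,(x,y,w,h) in(("top",(174,180,80,60)),("side",(230,235,80,60))):
    im,d=env.capture(n); o.append(cv2.resize(im[y:y+h,x:x+w,::-1],(400,300),interpolation=cv2.INTER_CUBIC))
    for r in env.outline_of(n,"pin_key")[:1]:
        P=region_pts(n,r["region"],d);print(n,r["confidence"],np.median(P,0),P.max(0))
o2=[cv2.resize(env.capture(n)[0][y:y+75,x:x+100,::-1],(400,300),interpolation=cv2.INTER_CUBIC) for n,x,y in(("top",335,130),("side",280,120))]
cv2.imwrite("pics/c7.png",np.vstack([np.hstack(o),np.hstack(o2)]))
E
python3 mag.py
```

```text
41.2 [ 531.8 -353.2  249. ] [-180.     0.     5.1] [-0.2  0.6 -0.8] -0.000973946140902052
top 0.64 [ 614.8 -328.9  114.3] [ 753.9 -228.8  617.5]
side 0.43 [503.9 117.8  99.8] [588.8 127.2 124.1]
side 164 [[ 491.4 -413.8   56.6]
 [ 498.2 -338.1   84.2]
 [ 551.5 -288.6   93.9]] 80 [ 499.7 -347.    90.6]
top 227 [[ 493.5 -416.7   59.7]
 [ 501.5 -355.    90.9]
 [ 510.5 -298.4   96.3]] 174 [ 502.5 -357.9   92.1]
```

View pics/c7.png

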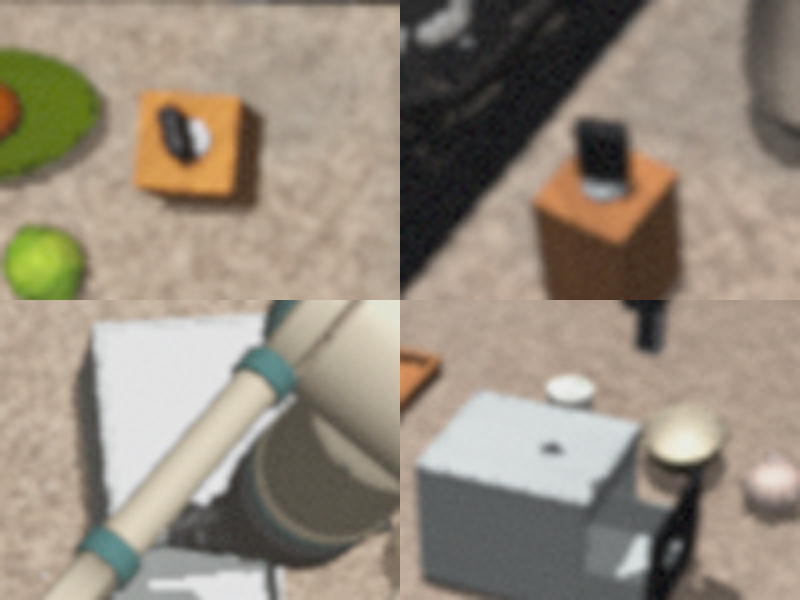

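The key stands home on its block (upper crops) and the magazine is out about 50 mm (lower right, plate at (675,530)). Next I'll lower the shut fingers into the gap at x≈532.

Emit:
drive_tool(
  series=[
    [0,0,50,0,0,0,0.0],
    [0,0,100,0,0,0,0.0],
    [0,0,130,0,0,0,0.0],
    [0,0,150,0,0,0,0.0],
    [0,0,159,0,0,0,0.0],
    [0,0,159,0,0,0,0.0],
  ],
)

```text
t: 42.35
position: [531.8, -354.7, 90.0]
ee_rot: [-3.141, 0.0, 0.087]
force: [-0.7, -0.6, -0.8]
gripper_width: 0.002
finger_force: 0.0
```

Emit:
drive_tool(
  series=[
    [-5,0,0,0,0,0,0.0],
    [-10,0,0,0,0,0,0.0],
    [-15,0,0,0,0,0,0.0],
    [-22,0,0,0,0,0,0.0],
    [-30,0,0,0,0,0,0.0],
    [-38,0,0,0,0,0,0.0],
    [-45,0,0,0,0,0,0.0],
    [-51,0,0,0,0,0,0.0],
    [-57,0,0,0,0,0,0.0],
    [-62,0,0,0,0,0,0.0],
    [-65,0,0,0,0,0,0.0],
    [-65,0,0,0,0,0,0.0],
  ],
)

```text
t: 43.85
position: [466.3, -360.1, 89.9]
ee_rot: [-3.141, 0.001, 0.087]
force: [0.8, 0.5, 1.5]
gripper_width: -0.002
finger_force: 0.1
```

Emit:
drive_tool(
  series=[
    [-2,0,0,0,0,0,0.0],
    [-4,0,0,0,0,0,0.0],
    [-6,0,0,0,0,0,0.0],
    [-7,0,0,0,0,0,0.0],
    [-7,0,0,0,0,0,0.0],
  ],
)

```text
t: 44.48
position: [459.8, -360.9, 90.2]
ee_rot: [-3.141, 0.001, 0.087]
force: [0.2, -0.6, -0.1]
gripper_width: -0.005
finger_force: 0.3
```

```bash
python3 mag.py
```

```text
side 236 [[ 434.  -417.6   57. ]
 [ 443.4 -346.9   83.7]
 [ 550.7 -292.9   95.5]] 108 [ 444.8 -352.3   90.9]
top 111 [[ 436.3 -352.3   60.4]
 [ 444.5 -322.1   89.5]
 [ 512.9 -299.7   96.2]] 75 [ 442.5 -328.5   91.9]
```

Emit:
drive_tool(
  series=[
    [-1.5,0,0,0,0,0,0.0],
    [-3,0,0,0,0,0,0.0],
    [-4.5,0,0,0,0,0,0.0],
    [-4.5,0,0,0,0,0,0.0],
  ],
)

```text
t: 45.08
position: [458.0, -361.3, 90.3]
ee_rot: [3.141, -0.005, 0.086]
force: [7.4, 1.2, -3.0]
gripper_width: 0.0
finger_force: 3.7
```

Emit:
drive_tool(
  series=[
    [-1,0,0,0,0,0,0.0],
    [-2,0,0,0,0,0,0.0],
    [-2,0,0,0,0,0,0.0],
  ],
)

```text
t: 45.45
position: [457.9, -361.3, 90.4]
ee_rot: [3.141, -0.009, 0.085]
force: [11.5, 4.0, -5.2]
gripper_width: -0.002
finger_force: 6.1
```

At the stop: x stays at 458 while the force rises. I'll back off and lift clear.

Emit:
drive_tool(
  series=[
    [10,0,0,0,0,0,0.0],
    [18,0,0,0,0,0,0.0],
    [18,0,0,0,0,0,0.0],
    [18,0,-40,0,0,0,0.0],
    [18,0,-90,0,0,0,0.0],
    [18,0,-150,0,0,0,0.0],
    [18,0,-160,0,0,0,0.0],
    [18,0,-160,0,0,0,0.0],
    [18,0,-160,0,0,0,0.0],
  ],
)

```text
t: 46.58
position: [470.6, -359.3, 248.2]
ee_rot: [-3.139, 0.003, 0.087]
force: [1.4, -0.0, 0.2]
gripper_width: -0.003
finger_force: 0.0
```

```bash
python3 mag.py
python3 - <<'E'
from h import *
s=env.read_state();print(s["t"],s["position"],s["force"])
im,d=env.capture("side");cv2.imwrite("pics/end.png",im[100:350,180:480,::-1])
E
```

```text
side 195 [[ 432.1 -417.1   56.2]
 [ 440.  -326.2   82.4]
 [ 551.1 -287.8   94.5]] 80 [ 440.7 -355.3   91.2]
top 226 [[ 434.4 -419.    60.2]
 [ 443.3 -355.3   91. ]
 [ 510.1 -300.3   96.8]] 177 [ 443.4 -361.5   91.8]
46.675 [ 470.79117433 -359.37159146  248.15414368] [-0.38348254  0.52787481  0.1636973 ]
```

View pics/end.png

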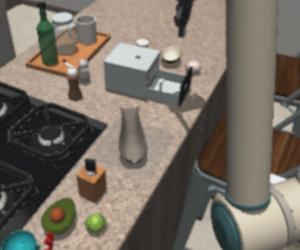

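The magazine is fully out (plate at (186,88)), the key is in its stand at (91,175), and the bystanders are undisturbed.

```bash
python3 -c "
from h import *
print(env.job_done())"
```

```text
the job is handed in; nothing more can be done
None
```

The dispenser is open and the job is handed in: the latch tripped at about 9 N, the key is back home in its stand, the magazine is out at its stop, and the other things look undisturbed in the last picture (about 47 s of the 72 s).

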